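# Switch on the stirrer with the stylus

### The job

Switch on the stirrer from the bench switch box: take the black-handled stylus out of its white stand and, with its tip, press down the raised end of the broad rocker until it has gone fully over. Keep your fingers off that rocker and leave the two narrow rockers as they are. Then put the stylus back upright in its stand, collar resting on the rim, and let go.

Things in the scene. Friction and masses are not known exactly. Their poses are not given: they have to be found in the camera images.
- stylus: Loose stylus, about 70 g, upright in the stand. Origin: on its axis, centre of the underside of its round black collar (48 mm across, 6 mm thick); z up along the axis. Above: round black handle 18 mm across, from 6 to 66 mm over the origin. Below: steel shaft 10 mm across, rounded tip ending 75 mm below the origin. Round: yaw is immaterial. Starts within 3 mm of the stand's axis.
- stand: Fixed stylus stand: marble foot 90 x 90 x 15 mm with an upright white square tube, 48 mm outside, a 28 mm square hole open at the top. Origin: centre of the foot's underside, on the bench, on the tube's axis; z up, x and y along its sides. The flat rim is 95 mm above the origin; the stylus's collar rests on it, the shaft hanging free in the hole (80 mm deep).
- broad_rocker: White paddle 40 x 28 x 12 mm, the broad one of three rockers (ends or middle of the row, 42 mm apart) on a grey box. Origin: its middle, on the pivot (y axis, along the row), 49 mm above the bench. x: along the paddle to the end raised at the start (far side), 0.22 rad above level when off, 0.22 below when on. Top face 6 mm over origin. No spring; 0.04 N m friction, hard stops, stays where left.
- narrow_rocker_1: White paddle 40 x 12 x 12 mm, one narrow rocker of the row of three on the grey switch box (120 x 150 mm, 45 mm high). Off at the start, to stay off. Origin, axes, height and mechanism as for the broad rocker. Any rocker pressed 13 mm from its pivot needs about 3 N, and on its stop its top face is there 52 mm above the bench.
- narrow_rocker_2: White paddle 40 x 12 x 12 mm, the other narrow rocker of the row of three on the grey switch box (120 x 150 mm, 45 mm high). Off at the start, to stay off. Origin, axes, height and mechanism as for the broad rocker. Any rocker pressed 13 mm from its pivot needs about 3 N, and on its stop its top face is there 52 mm above the bench.
Things that resemble listed ones, but are neither listed nor needed, are in the scene too. Leave any turquoise or yellow look-alike of the stylus alone.

How it is judged:
By the outcome, as a careful person would: the job done as asked, in the order asked, and still so for the second after the job is handed in, with the robot touching nothing.
It also fails if it takes over 40 s, if anything falls off the work surface, if the arm or the gripper's body presses on something with over 40 N, if the wrist force passes 120 N, or if a joint passes its speed limit or range.

### The arm

A 6-joint arm with a two-finger parallel gripper is mounted at the origin on the work surface. World frame = base frame: x ahead of the robot, y to its left, z up, the work surface at z = 0. Lengths are in mm, angles in rad, forces in N, time in s.
With the tool pointing down it reaches from about 300 to 775 mm from the base axis. Payload 14.6 kg.
Tool frame: the origin (TCP) lies on the centre line of the jaws, within the pads' length; the fingertips stand 25 mm ahead of it and the grasp point (between the pads) lies 6 mm ahead of it; x points along the fingers, z is the direction in which the jaws open and shut, and the axes are right-handed (so a half turn about x gives the same grasp; the last joint's range is limited). The gripper opens to 85 mm and grips with 20 to 120 N. Pads are 22 mm wide; open, the fingers measure 114 mm over their backs; the gripper's body (76 mm by 85 mm) begins 54 mm behind the grasp point. The pads swing forward as they close: fully open they stand 13 mm farther back than shut.
Start: joints at [1.122, 0.3, 1.521, -0, 1.321, -0.067], TCP at [204.922, 510.389, 256.281] pointing down, gripper open.
Joint ranges: [-3.03, 3.03], [-0.79, 2.21], [0.23, 2.52], [-1.04, 4.18], [0, 3.07], [-2.55, 2.55]. Speed limits (rad/s): [2.22, 2.22, 2.57, 3.14, 3.14, 3.14].

### API

Orientations are given as [roll, pitch, yaw] about the fixed x, y, z axes, in that order (R = Rz(yaw) Ry(pitch) Rx(roll)).
In Python, from bench import ctrl gives the robot as it stands. The module is installed in compiled form; this text tells all that it offers.
- The arm moves only by the tool drive_tool, never from a script. Its argument "increments" is a list of rows, each a list of 7 numbers: the shift along the tool's x, y, z in m, then the turn, a rotation vector about the tool's x, y, z in rad, then the finger opening in m, from 0 to 0.0854. In form: [[dx, dy, dz, ax, ay, az, grip], ...]. A call has 1 to 12 rows; each row is the pose to reach, as a shift and turn from the pose commanded when the call began, along the tool's axes at that moment; what a row does not reach only later rows make up. A row lasts 1/12 s, in which the tool goes at most 41.7 mm and 7.16 degrees, less where a joint would pass 70% of its speed; a pose out of reach is approached as far as the arm can. A call with a gripper value outside its range is refused whole. The fingers move at their own pace and stop on an object; the grip force is fixed at half the most. Time passes only in rows, so rows that repeat a pose let the fingers close. It gives the time, the measured TCP pose, the force and the opening at its end, in the units of the state.
- ctrl.get_obs(): the state, without advancing time (a new reading comes with each control period).
- ctrl.read_camera(name): name is "side" or "top" or "wrist"; returns a dict with "color" (420x560x3 uint8, blue, green, red), "vertical_fov" (degrees; the focal length in pixels is half the picture's height over the tangent of half this angle, whatever the lens; pixels are square), "cx", "cy" (the principal point, pixels), "R" (3x3) and "t" (3): a world point X has camera coordinates R X + t. Camera axes: x right, y down, z forward; pixel columns grow to the right and rows downward; lengths in mm; the calibration is good to about 2 mm. A picture is of the moment at which its call begins. There is no depth.
- ctrl.finish_job(): hands the job in, once; it reports no verdict.
The state is a dict: "t": time; "qpos": joint angles; "joint_vel": joint speeds; "effort": joint torques, N m; "tcp_pos": TCP position; "ee_rot": TCP orientation; "ft_force": force on the tool from outside, world axes, zero at the start; "moment": the same for the moment, N m; "width": finger opening in mm.
Only numpy, scipy, OpenCV 4.12 (cv2) and the standard library are available. Lean on these libraries where they do the work, as an engineer would, in place of code of your own. Each camera call takes 0.05 s, during which the arm holds its last target. There are 200 camera calls.

## Working session

There is one attempt and no reset: what is moved stays moved. The work goes in short steps, Python scripts to look and compute and a tool call to move; the robot and the scene stay as the last step left them, time stands still between calls to the robot, and variables do not carry over. Pictures are saved under pics/ and viewed, about 8 in all and at most 12, crops included, and the job is handed in when it is done.

Besides the shell and the picture viewer there is one more tool, called after "Emit:" by a JSON object that holds its "method" and its "body", one argument or row to a line. drive_tool: Moves the arm, as the interface text tells. Its arguments: {"type":"object","properties":{"increments":{"type":"array"}},"required":["increments"]}

```bash
mkdir -p pics; cat > h.py <<'E'
import numpy as np,cv2
from bench import ctrl
from scipy.spatial.transform import Rotation as Ro
def cam(n):
    d=ctrl.read_camera(n); im=d["color"]; f=im.shape[0]/2/np.tan(np.radians(d["vertical_fov"])/2)
    return im,(f,d["cx"],d["cy"],np.array(d["R"]),np.array(d["t"]))
def ray(c,u,v):
    f,cx,cy,R,t=c; return -R.T@t, R.T@np.array([(u-cx)/f,(v-cy)/f,1])
def onz(c,u,v,z):
    o,d=ray(c,u,v); return o+d*(z-o[2])/d[2]
def proj(c,X):
    f,cx,cy,R,t=c; p=R@np.array(X,float)+t; return np.array([cx+f*p[0]/p[2],cy+f*p[1]/p[2]])
E
python3 - <<'E'
from h import *
import pickle
D={}
for n in("top","side"):
    im,c=cam(n);cv2.imwrite(f"pics/{n}0.png",im);D[n]=(im,c);print(n,c[:3],-c[3].T@c[4])
pickle.dump(D,open("d0.pkl","wb"))
o=ctrl.get_obs();print(o)
E
```

```text
top (np.float64(453.49608377543245), 270.95574903805556, 204.569589865142) [ 444.84671281   -5.29029859 1029.43721474]
side (np.float64(381.2507318780122), 284.0315046297181, 211.29773134773703) [ 513.82674644 -498.73238972  484.11313505]
{'t': 0.1, 'qpos': array([ 1.12239609e+00,  3.00380736e-01,  1.52149822e+00, -4.97908438e-06,
        1.32072461e+00, -6.65621395e-02]), 'joint_vel': array([-7.93471969e-04,  4.27061177e-04,  1.76409047e-05, -2.18494046e-04,
        1.67823556e-03,  6.98971766e-04]), 'effort': array([ 4.06122526e-04, -5.44377065e+01, -3.62367761e+01,  3.19543585e-05,
        2.98765124e-03, -2.44933503e-06]), 'tcp_pos': array([204.84993058, 510.23133101, 255.80593096]), 'ee_rot': array([ 3.0798014 ,  1.56978541, -2.01442445]), 'ft_force': array([-0.2488859 , -0.86462337,  0.18715392]), 'moment': array([ 0.00821158, -0.04602648, -0.00748468]), 'width': 85.41330266984036}
```

View pics/top0.png

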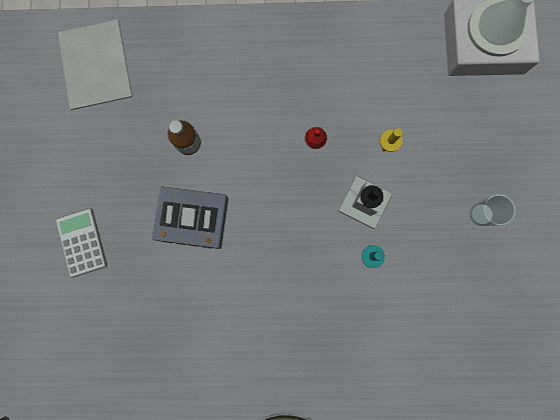

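View pics/side0.png

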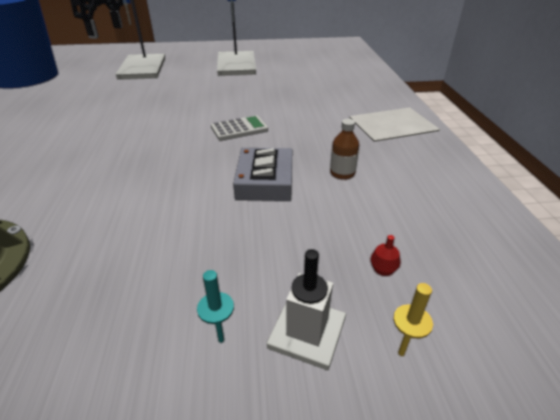

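Top view: the black stylus in its stand is at (372,196). The box is at (190,218), with the broad rocker in the middle at (188,215). Look-alikes are turquoise (373,256), yellow (391,140) and red (316,138). I choose the black-handled one in the white tube, since it is the only one in a stand.

```bash
python3 - <<'E'
from h import *
import pickle
D=pickle.load(open("d0.pkl","rb"))
im,c=D["top"]; g=im.max(2).astype(int)
# rockers
x0,y0,x1,y1=155,185,232,252
m=(im[y0:y1,x0:x1].min(2)>170).astype(np.uint8)
for k in cv2.findContours(m,0,2,offset=(x0,y0))[0]:
    if cv2.contourArea(k)<30: continue
    r=cv2.minAreaRect(k); print("rocker",r,onz(c,*r[0],54).round(1)); b=cv2.boxPoints(r); print(np.array([onz(c,*p,55)[:2] for p in b]).round(0).tolist())
# box
hsv=cv2.cvtColor(im,cv2.COLOR_BGR2HSV)
# foot + collar
m=(im[165:240,325:400].min(2)>150).astype(np.uint8)
k=max(cv2.findContours(m,0,2,offset=(325,165))[0],key=cv2.contourArea); r=cv2.minAreaRect(k);print("foot",r,onz(c,*r[0],15).round(1));b=cv2.boxPoints(r);print(np.array([onz(c,*p,15)[:2] for p in b]).round(0).tolist())
m=(g[165:240,325:400]<50).astype(np.uint8)
k=max(cv2.findContours(m,0,2,offset=(325,165))[0],key=cv2.contourArea);(u,v),rr=cv2.minEnclosingCircle(k);print("black",u,v,rr,onz(c,u,v,101).round(1))
ims,cs=D["side"]
m=(ims[240:305,285:335].max(2)<45).astype(np.uint8)
k=max(cv2.findContours(m,0,2,offset=(285,240))[0],key=cv2.contourArea);bb=cv2.boundingRect(k);print("side black",bb)
P=onz(c,u,v,101);print("proj collar in side",proj(cs,P),proj(cs,P+[0,0,60]))
a=cv2.resize(im[160:240,150:240],None,fx=5,fy=5,interpolation=2);b2=cv2.resize(ims[235:365,260:350],(277,400),interpolation=2)
cv2.imwrite("pics/crop0.png",np.hstack([a,b2]))
E
```

```text
foot ((361.5, 209.0), (38.460365295410156, 21.0190372467041), 26.56505012512207) [ 567.6 -176.6   15. ]
[[566.0, -128.0], [609.0, -150.0], [569.0, -225.0], [527.0, -203.0]]
black 371.32977294921875 196.4326171875 11.420109748840332 [ 582.9 -183.1  101. ]
side black (302, 256, 16, 36)
proj collar in side [309.16137743 285.41104769] [311.37278569 252.36550775]
```

View pics/crop0.png

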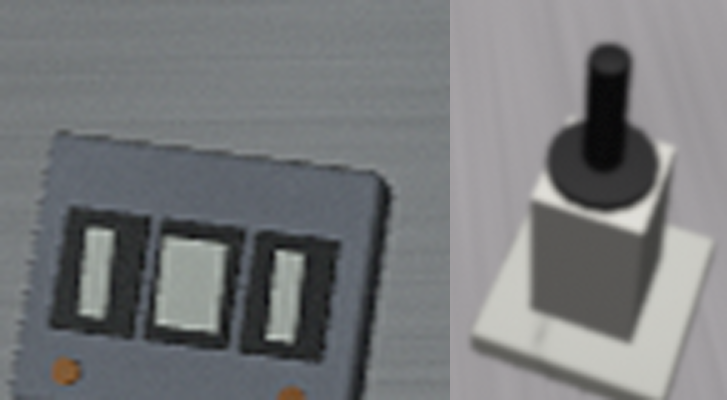

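The crop shows three rockers (narrow, broad, narrow), with the broad one in the middle, and the black stylus seated in the white tube. The stylus fix, about (583,-183), agrees in both views.

```bash
python3 - <<'E'
from h import *
import pickle
D=pickle.load(open("d0.pkl","rb"))
im,c=D["top"]
x0,y0,x1,y1=155,185,232,252
s=im[y0:y1,x0:x1].astype(int); m=((s.min(2)>125)&(np.ptp(s,axis=2)<25)).astype(np.uint8)
for k in cv2.findContours(m,0,2,offset=(x0,y0))[0]:
    if cv2.contourArea(k)<30: continue
    M=cv2.moments(k);u,v=M['m10']/M['m00'],M['m01']/M['m00']
    print("rocker",cv2.minAreaRect(k),(u,v),onz(c,u,v,55).round(1))
# side view check of the foot yaw/tube axis: tube = foot centre; fit foot top corners by hull in side
ims,cs=D["side"]
m=(ims[235:365,260:350].min(2)>170).astype(np.uint8)
k=max(cv2.findContours(m,0,2,offset=(260,235))[0],key=cv2.contourArea)
h=cv2.approxPolyDP(cv2.convexHull(k),3,True)[:,0];print([(p.tolist(),onz(cs,*p,15).round(0)[:2].tolist()) for p in h])
o=ctrl.get_obs();print(Ro.from_euler('xyz',o['ee_rot']).as_matrix().round(3))
E
```

```text
rocker ((206.46925354003906, 218.74618530273438), (5.085423946380615, 17.240825653076172), 7.125016689300537) (206.3740458015267, 218.69974554707377) [546.  165.5  55. ]
rocker ((187.39634704589844, 216.43292236328125), (12.147468566894531, 17.337753295898438), 6.340191841125488) (187.48717948717947, 216.41483516483515) [551.6 206.8  55. ]
rocker ((168.59901428222656, 214.00991821289062), (4.776178359985352, 16.418113708496094), 5.710592269897461) (168.56349206349208, 213.984126984127) [557.4 248.4  55. ]
[([344, 312], [641.0, -168.0]), ([328, 363], [602.0, -244.0]), ([268, 342], [526.0, -204.0]), ([284, 307], [554.0, -149.0])]
[[-0.    -0.928  0.373]
 [-0.001  0.373  0.928]
 [-1.     0.    -0.001]]
```

Emit:
{"method": "drive_tool", "body": {
  "increments": [
    [0, -0.03, -0.025, 0, 0, 0, 0.085],
    [0, -0.06, -0.05, 0, 0, 0, 0.085],
    [0, -0.092, -0.075, 0, 0, 0, 0.085],
    [0, -0.122, -0.1, 0, 0, 0, 0.085],
    [0, -0.153, -0.126, 0, 0, 0, 0.085],
    [0, -0.183, -0.151, 0, 0, 0, 0.085],
    [0, -0.214, -0.176, 0, 0, 0, 0.085],
    [0, -0.244, -0.201, 0, 0, 0, 0.085],
    [0, -0.275, -0.226, 0, 0, 0, 0.085],
    [0, -0.305, -0.251, 0, 0, 0, 0.085],
    [0, -0.335, -0.276, 0, 0, 0, 0.085],
    [0, -0.366, -0.301, 0, 0, 0, 0.085]
  ]
}}

```text
t: 1.1
tcp_pos: [432.7, 92.8, 256.3]
ee_rot: [0.929, 1.571, 2.118]
ft_force: [1.1, 1.0, -0.4]
width: 84.9
```

Emit:
{"method": "drive_tool", "body": {
  "increments": [
    [0, -0.03, -0.025, 0, 0, 0, 0.085],
    [0, -0.06, -0.05, 0, 0, 0, 0.085],
    [0, -0.09, -0.074, 0, 0, 0, 0.085],
    [0, -0.12, -0.1, 0, 0, 0, 0.085],
    [0, -0.15, -0.124, 0, 0, 0, 0.085],
    [0, -0.18, -0.149, 0, 0, 0, 0.085],
    [0, -0.21, -0.174, 0, 0, 0, 0.085],
    [0, -0.23, -0.19, 0, 0, 0, 0.085],
    [0, -0.243, -0.201, 0, 0, 0, 0.085],
    [0, -0.243, -0.201, 0, 0, 0, 0.085],
    [0, -0.243, -0.201, 0, 0, 0, 0.085]
  ]
}}

```text
t: 2.02
tcp_pos: [582.9, -182.8, 255.4]
ee_rot: [1.502, 1.569, 2.69]
ft_force: [0.1, 0.8, -0.0]
width: 85.0
```

```bash
python3 - <<'E'
from h import *
im,c=cam("wrist");cv2.imwrite("pics/w1.png",im)
o=ctrl.get_obs();print(o['t'],o['qpos'].round(3),o['tcp_pos'].round(1));print(Ro.from_euler('xyz',o['ee_rot']).as_matrix().round(3))
print(proj(c,[583,-183,161]),proj(c,[583,-183,101]),-c[3].T@c[4])
m=(im.max(2)<50).astype(np.uint8)
for k in cv2.findContours(m,0,2)[0]:
    if cv2.contourArea(k)>300: print(cv2.boundingRect(k),cv2.contourArea(k))
E
```

```text
2.0667 [-0.363  0.437  1.336  0.     1.37  -1.552] [ 582.8 -182.   255.8]
[[-0.001 -0.928  0.373]
 [ 0.     0.373  0.928]
 [-1.     0.001  0.   ]]
[283.74031852 226.87397218] [283.63343845 204.42263387] [ 517.9103449  -157.18250899  373.15725978]
(0, 270, 560, 150) 43376.0
(255, 177, 56, 64) 2472.5
```

View pics/w1.png

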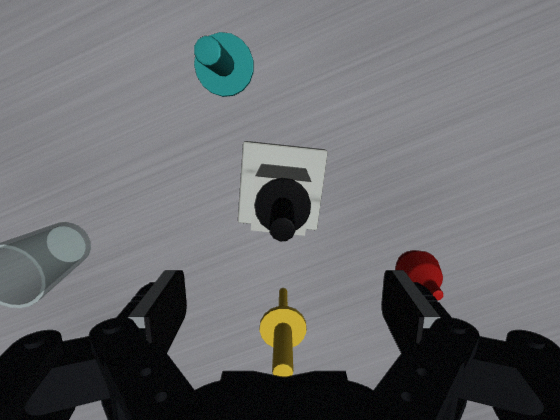

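The wrist view shows the handle top at (283,228), as projected, centred between the fingers. I'll descend and grip.

Emit:
{"method": "drive_tool", "body": {
  "increments": [
    [0.025, 0, 0, 0, 0, 0, 0.085],
    [0.055, 0, 0, 0, 0, 0, 0.085],
    [0.08, 0, 0, 0, 0, 0, 0.085],
    [0.1, 0, 0, 0, 0, 0, 0.085],
    [0.112, 0, 0, 0, 0, 0, 0.085],
    [0.117, 0, 0, 0, 0, 0, 0.085],
    [0.117, 0, 0, 0, 0, 0, 0.085],
    [0.117, 0, 0, 0, 0, 0, 0.04],
    [0.117, 0, 0, 0, 0, 0, 0.005],
    [0.117, 0, 0, 0, 0, 0, 0.005],
    [0.117, 0, 0, 0, 0, 0, 0.005],
    [0.117, 0, 0, 0, 0, 0, 0.005]
  ]
}}

```text
t: 3.07
tcp_pos: [583.2, -182.4, 139.8]
ee_rot: [-1.546, 1.57, -0.357]
ft_force: [-0.3, -0.0, -0.7]
width: 25.1
```

Emit:
{"method": "drive_tool", "body": {
  "increments": [
    [0, 0, 0, 0, 0, 0, 0.005],
    [0, 0, 0, 0, 0, 0, 0.005],
    [0, 0, 0, 0, 0, 0, 0.005]
  ]
}}

```text
t: 3.32
tcp_pos: [583.2, -182.4, 139.7]
ee_rot: [-1.57, 1.57, -0.381]
ft_force: [-1.4, 0.3, 5.9]
width: 16.6
```

Emit:
{"method": "drive_tool", "body": {
  "increments": [
    [-0.008, 0, 0, 0, 0, 0, 0.005],
    [-0.02, 0, 0, 0, 0, 0, 0.005],
    [-0.036, 0, 0, 0, 0, 0, 0.005],
    [-0.054, 0, 0, 0, 0, 0, 0.005],
    [-0.072, 0, 0, 0, 0, 0, 0.005],
    [-0.09, 0, 0, 0, 0, 0, 0.005],
    [-0.105, 0, 0, 0, 0, 0, 0.005],
    [-0.115, 0, 0, 0, 0, 0, 0.005],
    [-0.12, 0, 0, 0, 0, 0, 0.005],
    [-0.12, 0, 0, 0, 0, 0, 0.005]
  ]
}}

```text
t: 4.15
tcp_pos: [583.2, -182.4, 260.5]
ee_rot: [-1.56, 1.569, -0.371]
ft_force: [-0.4, 0.2, -0.6]
width: 16.6
```

```bash
python3 - <<'E'
from h import *
im,c=cam("side");ims,cw=cam("wrist")
o=ctrl.get_obs();print(o['t'],o['tcp_pos'],o['width'],o['ft_force'])
T=o['tcp_pos'];print("expected tip/collar in side",proj(c,T-[0,0,119]),proj(c,T-[0,0,44]))
u,v=proj(c,T-[0,0,80]).astype(int)
a=cv2.resize(im[v-80:v+100,u-80:u+80],(480,540));b=cv2.resize(ims,(320,240));b=cv2.copyMakeBorder(b,0,300,0,0,0);cv2.imwrite("pics/l.png",np.hstack([a,b]));print(u-80,v-80)
E
```

```text
4.25 [ 582.83402004 -182.29125778  258.59747434] 16.837342451698493 [ 0.27581946  0.65410495 -1.92476451]
expected tip/collar in side [310.3663764 264.2981873] [313.484115   217.36004076]
231 161
```

View pics/l.png

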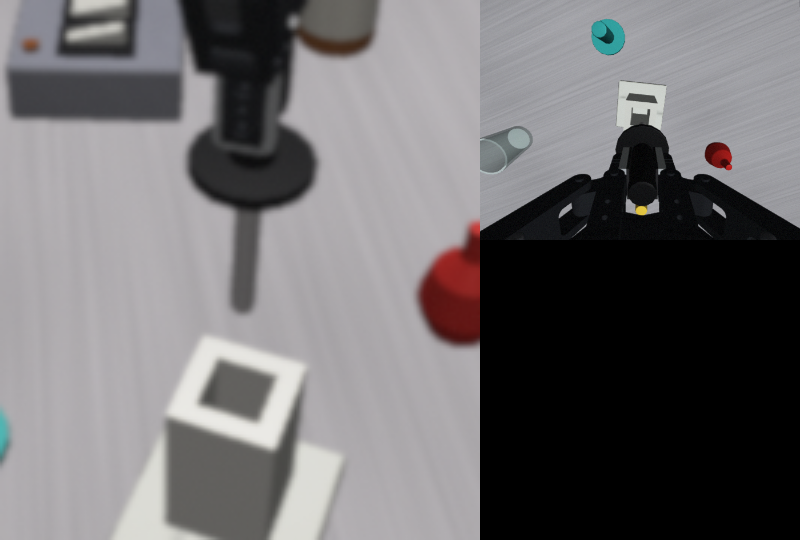

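The stylus is held upright, with its tip at (312,265) in the side view, about 1 px from expected. The stand hole is visible below it. Next I go over the rocker's far end.

Emit:
{"method": "drive_tool", "body": {
  "increments": [
    [0, 0.005, 0.011, 0, 0, 0, 0.005],
    [0, 0.016, 0.035, 0, 0, 0, 0.005],
    [0, 0.03, 0.066, 0, 0, 0, 0.005],
    [0, 0.046, 0.101, 0, 0, 0, 0.005],
    [0, 0.062, 0.136, 0, 0, 0, 0.005],
    [0, 0.078, 0.172, 0, 0, 0, 0.005],
    [0, 0.094, 0.207, 0, 0, 0, 0.005],
    [0, 0.11, 0.242, 0, 0, 0, 0.005],
    [0, 0.126, 0.278, 0, 0, 0, 0.005],
    [0, 0.142, 0.313, 0, 0, 0, 0.005],
    [0, 0.154, 0.339, 0, 0, 0, 0.005],
    [0, 0.16, 0.353, 0, 0, 0, 0.005]
  ]
}}

```text
t: 5.25
tcp_pos: [564.8, 208.5, 258.4]
ee_rot: [1.918, 1.569, 3.11]
ft_force: [0.1, -1.1, -0.8]
width: 16.4
```

Emit:
{"method": "drive_tool", "body": {
  "increments": [
    [0.01, 0, 0, 0, 0, 0, 0.005],
    [0.03, 0, 0, 0, 0, 0, 0.005],
    [0.045, 0, 0, 0, 0, 0, 0.005],
    [0.055, 0, 0, 0, 0, 0, 0.005],
    [0.06, 0, 0, 0, 0, 0, 0.005],
    [0.06, 0, 0, 0, 0, 0, 0.005]
  ]
}}

```text
t: 5.75
tcp_pos: [565.8, 204.1, 198.0]
ee_rot: [2.279, 1.569, -2.816]
ft_force: [0.3, -0.4, -0.9]
width: 16.6
```

```bash
python3 - <<'E'
from h import *
im,c=cam("side");iw,cw=cam("wrist")
o=ctrl.get_obs();T=o['tcp_pos'];print(o['t'],T,o['width'],o['ft_force'])
print("exp tip side",proj(c,T-[0,0,119]),"wrist",proj(cw,T-[0,0,119]),"press pt side",proj(c,[566,205,58.5]),"wrist",proj(cw,[566,205,58.5]))
u,v=proj(c,T-[0,0,119]).astype(int)
a=cv2.resize(im[v-50:v+50,u-45:u+45],(450,500),interpolation=2);b=iw[:,140:480]
b=cv2.copyMakeBorder(b,0,80,0,0,0);cv2.imwrite("pics/r.png",np.hstack([a,b]));print(u-45,v-50)
E
```

```text
5.85 [566.36012698 204.51021072 199.83885996] 16.59043281992047 [ 0.65523282  0.14875156 -0.61828059]
exp tip side [270.89150083 149.32253656] wrist [284.34884107 216.3607433 ] press pt side [270.9064287  158.39755194] wrist [284.67075364 207.7751416 ]
225 99
```

View pics/r.png

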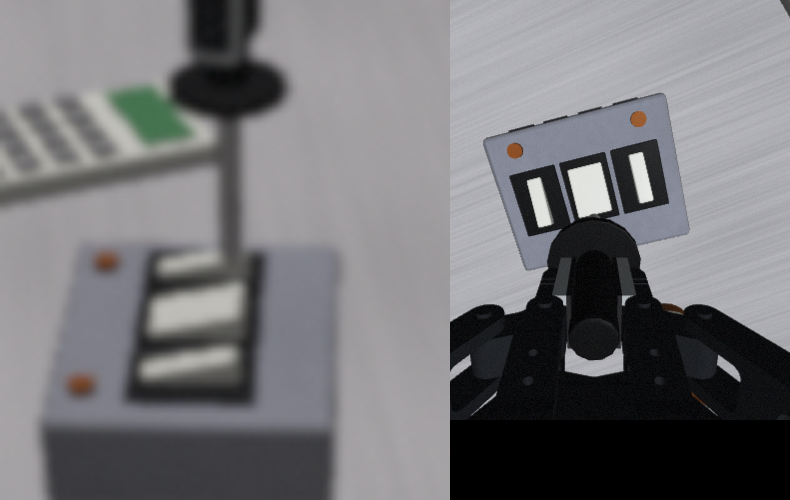

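Side crop: the shaft tip is over the far part of the box row. Wrist view: the broad rocker's near edge is visible around (275,165). I'll use that edge to refine the pivot.

```bash
python3 - <<'E'
from h import *
iw,cw=cam("wrist");im,c=cam("top");si,cs=cam("side")
print("wrist near-edge corners",onz(cw,258,168,50.6).round(1),onz(cw,293,162,50.6).round(1))
X=np.array([.991,-.136,0])
m=(iw[140:240,190:370].min(2)>200).astype(np.uint8)
for k in cv2.findContours(m,0,2,offset=(190,140))[0]:
    if cv2.contourArea(k)<80: continue
    r=cv2.minAreaRect(k);print("wrist",r,onz(cw,*r[0],55).round(1))
m=(si[130:185,240:285].min(2)>165).astype(np.uint8)
for k in cv2.findContours(m,0,2,offset=(240,130))[0]:
    if cv2.contourArea(k)<15: continue
    print("side",cv2.boundingRect(k),cv2.minAreaRect(k))
piv=np.array([553,206.6,49]);t=.22;d=np.array([X[0]*np.cos(t),X[1]*np.cos(t),np.sin(t)]);n=np.array([-X[0]*np.sin(t),-X[1]*np.sin(t),np.cos(t)]);Y=np.array([.136,.991,0])
for a,b in((20,14),(20,-14),(-20,14),(-20,-14)):
    P=piv+d*a+n*6+Y*b; print(a,b,P.round(1),proj(cw,P).round(1),proj(cs,P).round(1),proj(c,P).round(1))
E
```

```text
wrist near-edge corners [530.1 196.9  50.6] [536.1 224.5  50.6]
wrist ((228.67649841308594, 201.7058868408203), (47.2944450378418, 12.611851692199707), 75.96376037597656) [545.9 164.8  55. ]
wrist ((279.0574951171875, 189.4062042236328), (48.11372756958008, 32.90558624267578), 76.50426483154297) [551.6 206.3  55. ]
wrist ((330.4984436035156, 176.85035705566406), (48.627140045166016, 13.114396095275879), 76.86598205566406) [557.4 247.8  55. ]
side (256, 157, 16, 7) ((263.5384521484375, 160.1923065185547), (4.510671138763428, 15.885407447814941), 78.69007110595703)
20 14 [572.9 218.   59.2] [302.6 209.4] [273.6 154.8] [182.1 206.5]
20 -14 [569.1 190.2  59.2] [268.7 217.6] [273.  161.6] [194.8 208. ]
-20 14 [534.3 223.3  50.5] [290.7 160.4] [255.8 158. ] [180.3 224.6]
-20 -14 [530.5 195.6  50.5] [256.6 169. ] [254.7 164.9] [192.9 226.2]
```

The pivot is confirmed at about (553,206.5), which puts the tip 13 mm out on the raised side. I'll press slowly.

Emit:
{"method": "drive_tool", "body": {
  "increments": [
    [0.008, 0, 0, 0, 0, 0, 0.005],
    [0.016, 0, 0, 0, 0, 0, 0.005],
    [0.02, 0, 0, 0, 0, 0, 0.005],
    [0.022, 0, 0, 0, 0, 0, 0.005],
    [0.024, 0, 0, 0, 0, 0, 0.005],
    [0.0255, 0, 0, 0, 0, 0, 0.005],
    [0.027, 0, 0, 0, 0, 0, 0.005],
    [0.028, 0, 0, 0, 0, 0, 0.005],
    [0.028, 0, 0, 0, 0, 0, 0.005],
    [0.028, 0, 0, 0, 0, 0, 0.005]
  ]
}}

```text
t: 6.83
tcp_pos: [566.2, 204.9, 171.4]
ee_rot: [-0.655, 1.57, 0.534]
ft_force: [2.5, -0.7, 2.8]
width: 16.3
```

Emit:
{"method": "drive_tool", "body": {
  "increments": [
    [0.0005, 0, 0, 0, 0, 0, 0.005],
    [0.001, 0, 0, 0, 0, 0, 0.005],
    [0.001, 0, 0, 0, 0, 0, 0.005],
    [0.001, 0, 0, 0, 0, 0, 0.005]
  ]
}}

```text
t: 7.17
tcp_pos: [566.3, 204.9, 170.8]
ee_rot: [-0.916, 1.57, 0.273]
ft_force: [1.4, -0.8, 6.0]
width: 16.7
```

Emit:
{"method": "drive_tool", "body": {
  "increments": [
    [0.0005, 0, 0, 0, 0, 0, 0.005],
    [0.001, 0, 0, 0, 0, 0, 0.005],
    [0.001, 0, 0, 0, 0, 0, 0.005],
    [0.001, 0, 0, 0, 0, 0, 0.005]
  ]
}}

```text
t: 7.5
tcp_pos: [566.5, 204.9, 170.6]
ee_rot: [-0.982, 1.569, 0.207]
ft_force: [1.5, -1.5, 11.2]
width: 16.7
```

The force has climbed to 11 N, so the rocker is on its stop. I'll lift and check.

Emit:
{"method": "drive_tool", "body": {
  "increments": [
    [0.001, 0, 0, 0, 0, 0, 0.005],
    [0.001, 0, 0, 0, 0, 0, 0.005],
    [-0.005, 0, 0, 0, 0, 0, 0.005],
    [-0.02, 0, 0, 0, 0, 0, 0.005],
    [-0.04, 0, 0, 0, 0, 0, 0.005],
    [-0.06, 0, 0, 0, 0, 0, 0.005],
    [-0.08, 0, 0, 0, 0, 0, 0.005],
    [-0.09, 0, 0, 0, 0, 0, 0.005],
    [-0.09, 0, 0, 0, 0, 0, 0.005]
  ]
}}

```text
t: 8.25
tcp_pos: [566.3, 205.1, 261.1]
ee_rot: [-0.809, 1.568, 0.381]
ft_force: [-0.1, 0.3, -1.0]
width: 16.9
```

```bash
python3 - <<'E'
from h import *
im,c=cam("side");iw,cw=cam("wrist")
o=ctrl.get_obs();T=o['tcp_pos'];print(o['t'],T,o['width'],o['ft_force'])
a=cv2.resize(im[115:205,225:305],(444,500),interpolation=2)
u,v=proj(cw,[553,206,50]).astype(int);print(u,v,"exp tip side",proj(c,T-[0,0,119]))
b=cv2.resize(iw[max(0,v-80):v+120,u-70:u+70],(350,500),interpolation=2)
cv2.imwrite("pics/p.png",np.hstack([a,b]))
# stand hole from both picture 0/lift: rim plane ray
print("hole from side",onz(c,310.3,290.7,95))
E
```

```text
8.35 [565.73712238 204.80819915 258.13195014] 16.72340598009674 [-0.18037068  0.31002934 -1.3387388 ]
279 177 exp tip side [270.00630133 123.71403424]
hole from side [ 584.03665817 -186.93930614   95.        ]
```

View pics/p.png

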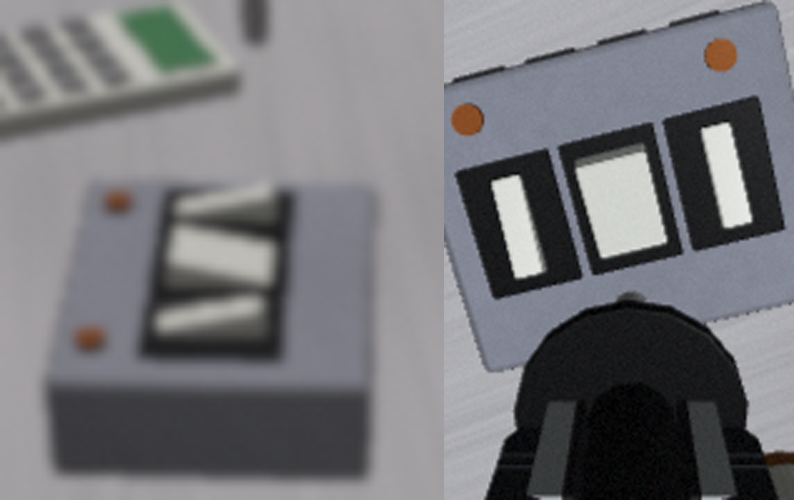

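The side crop and wrist view both show the broad rocker fully over, with its near end now raised. Both narrow rockers are still far-end up, and the stylus has not slipped. Back to the stand.

Emit:
{"method": "drive_tool", "body": {
  "increments": [
    [0, -0.005, -0.011, 0, 0, 0, 0.005],
    [0, -0.016, -0.035, 0, 0, 0, 0.005],
    [0, -0.03, -0.066, 0, 0, 0, 0.005],
    [0, -0.046, -0.101, 0, 0, 0, 0.005],
    [0, -0.062, -0.136, 0, 0, 0, 0.005],
    [0, -0.078, -0.172, 0, 0, 0, 0.005],
    [0, -0.094, -0.207, 0, 0, 0, 0.005],
    [0, -0.11, -0.242, 0, 0, 0, 0.005],
    [0, -0.126, -0.278, 0, 0, 0, 0.005],
    [0, -0.142, -0.313, 0, 0, 0, 0.005],
    [0, -0.155, -0.341, 0, 0, 0, 0.005],
    [0, -0.161, -0.355, 0, 0, 0, 0.005]
  ]
}}

```text
t: 9.35
tcp_pos: [582.1, -188.6, 257.6]
ee_rot: [1.792, 1.568, 2.978]
ft_force: [-0.9, 0.1, -1.8]
width: 16.5
```

Emit:
{"method": "drive_tool", "body": {
  "increments": [
    [0, 0, 0, 0, 0, 0, 0.005],
    [0, 0, 0, 0, 0, 0, 0.005],
    [0.01, 0, 0, 0, 0, 0, 0.005],
    [0.02, 0, 0, 0, 0, 0, 0.005],
    [0.025, 0, 0, 0, 0, 0, 0.005],
    [0.025, 0, 0, 0, 0, 0, 0.005]
  ]
}}

```text
t: 9.85
tcp_pos: [582.8, -183.5, 232.2]
ee_rot: [1.582, 1.568, 2.773]
ft_force: [-0.0, 0.8, -0.6]
width: 16.3
```

```bash
python3 - <<'E'
from h import *
im,c=cam("side")
o=ctrl.get_obs();T=o['tcp_pos'];print(o['t'],T,o['width'],o['ft_force'])
print("exp tip",proj(c,T-[0,0,119]),"hole",proj(c,[583.5,-186,95]))
a=cv2.resize(im[220:340,260:360],(500,600),interpolation=2);cv2.imwrite("pics/b.png",a)
E
```

```text
9.9 [ 583.053161   -183.81405534  233.28163331] 16.265716254952 [-0.0832248  -0.27348403 -0.24666593]
exp tip [309.81982979 278.97321386] hole [309.76950946 290.16441998]
```

View pics/b.png

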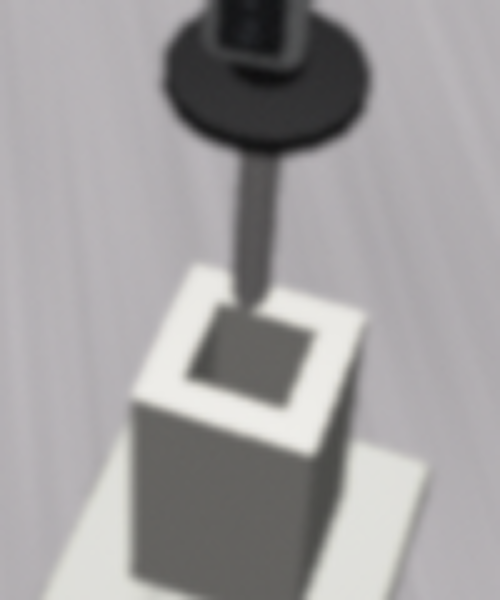

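The tip is at (310,281), straight above the hole centre at (310,291). I'll lower it.

Emit:
{"method": "drive_tool", "body": {
  "increments": [
    [0.008, 0, 0, 0, 0, 0, 0.005],
    [0.022, 0, 0, 0, 0, 0, 0.005],
    [0.038, 0, 0, 0, 0, 0, 0.005],
    [0.055, 0, 0, 0, 0, 0, 0.005],
    [0.07, 0, 0, 0, 0, 0, 0.005],
    [0.082, 0, 0, 0, 0, 0, 0.005],
    [0.09, 0, 0, 0, 0, 0, 0.005],
    [0.093, 0, 0, 0, 0, 0, 0.005],
    [0.094, 0, 0, 0, 0, 0, 0.005],
    [0.094, 0, 0, 0, 0, 0, 0.005]
  ]
}}

```text
t: 10.73
tcp_pos: [583.5, -184.7, 140.8]
ee_rot: [-1.557, 1.57, -0.368]
ft_force: [0.7, 0.3, -1.5]
width: 16.7
```

Emit:
{"method": "drive_tool", "body": {
  "increments": [
    [0.0005, 0, 0, 0, 0, 0, 0.005],
    [0.001, 0, 0, 0, 0, 0, 0.005],
    [0.001, 0, 0, 0, 0, 0, 0.005]
  ]
}}

```text
t: 10.98
tcp_pos: [583.4, -184.7, 139.8]
ee_rot: [-1.58, 1.57, -0.391]
ft_force: [0.3, 0.6, 0.6]
width: 16.8
```

Emit:
{"method": "drive_tool", "body": {
  "increments": [
    [0.0005, 0, 0, 0, 0, 0, 0.005],
    [0.0005, 0, 0, 0, 0, 0, 0.005],
    [0.0005, 0, 0, 0, 0, 0, 0.02],
    [0.0005, 0, 0, 0, 0, 0, 0.03],
    [0.0005, 0, 0, 0, 0, 0, 0.05],
    [0.0005, 0, 0, 0, 0, 0, 0.07],
    [0.0005, 0, 0, 0, 0, 0, 0.085],
    [0.0005, 0, 0, 0, 0, 0, 0.085],
    [0.0005, 0, 0, 0, 0, 0, 0.085],
    [0.0005, 0, 0, 0, 0, 0, 0.085]
  ]
}}

```text
t: 11.82
tcp_pos: [583.2, -184.6, 138.8]
ee_rot: [-2.479, 1.571, -1.29]
ft_force: [-0.1, -0.6, 0.7]
width: 84.9
```

Emit:
{"method": "drive_tool", "body": {
  "increments": [
    [-0.01, 0, 0, 0, 0, 0, 0.085],
    [-0.03, 0, 0, 0, 0, 0, 0.085],
    [-0.055, 0, 0, 0, 0, 0, 0.085],
    [-0.085, 0, 0, 0, 0, 0, 0.085],
    [-0.115, 0, 0, 0, 0, 0, 0.085],
    [-0.14, 0, 0, 0, 0, 0, 0.085],
    [-0.155, 0, 0, 0, 0, 0, 0.085],
    [-0.16, 0, 0, 0, 0, 0, 0.085],
    [-0.16, 0, 0, 0, 0, 0, 0.085]
  ]
}}

```text
t: 12.57
tcp_pos: [583.4, -184.6, 300.3]
ee_rot: [-1.553, 1.568, -0.364]
ft_force: [-0.4, -0.6, -0.8]
width: 84.9
```

```bash
python3 - <<'E'
from h import *
im,c=cam("side")
o=ctrl.get_obs();print(o['t'],o['tcp_pos'],o['width'],o['ft_force'])
a=cv2.resize(im[235:345,260:360],(545,600),interpolation=2);b=cv2.resize(im[130:205,230:300],(255,273),interpolation=2)
b=cv2.copyMakeBorder(b,0,327,0,0,0);cv2.imwrite("pics/f.png",np.hstack([a,b]))
E
```

```text
12.6167 [ 583.10298563 -184.54367807  298.66615811] 84.72483409169035 [-0.19060656  0.57846605 -0.5670104 ]
```

View pics/f.png

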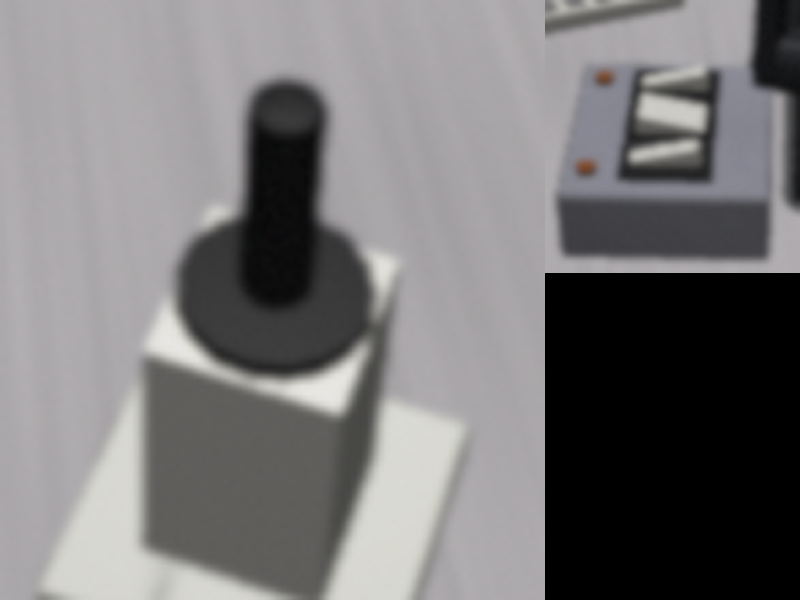

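The stylus is upright with its collar flat on the rim. The broad rocker is over and the narrow ones are unchanged. The gripper is clear, so I'm handing in.

```bash
python3 -c "
from bench import ctrl
print(ctrl.finish_job())"
```

```text
the job is handed in; nothing more can be done
None
```

The stirrer's broad rocker is switched on and the stylus is back in its stand. I handed the job in at about 12.6 s of robot time; it reports no verdict.

- **Press:** I took the black-handled stylus from the stand and pressed the raised far end of the broad rocker with its tip, about 13 mm from the pivot. The reaction was about 3 N while it turned. It then rose past 11 N with the tip at about 52 mm, which puts the rocker on its stop.
- **Rockers:** The side and wrist pictures show the broad rocker fully over and both narrow rockers still off. The fingers stayed well above the box.
- **Stylus:** The last side picture shows it upright, with its collar flat on the rim. The gripper is open, about 160 mm higher and touching nothing.
- **One early mismatch:** Just before pressing, one blurred side crop seemed to show the tip about 4 px lower than expected. The contact height and later pictures fitted the expected position, and no check failed.

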